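# Sort returned foil rolls by weight and restock the pyramid

## Task

The two sealed foil tubes in the red cradle came back from customers and look alike: feel the weight of each; a tube heavier than 400 g counts as full, a lighter one as part-used (within 80 g of that, either verdict will do). Set each full tube gently on the display in the wooden tray, saddled squarely in a gap on top of the bottom row, and lay each part-used tube gently in the grey bin. Do not shift the bottom row, and leave the other things on the counter alone.

Things in the scene. Friction and masses are not known exactly. Their poses are not given: they have to be found in the camera images.
- tube_a: Sealed tube, 50 mm diameter, 130 mm long, silver with yellow label band and blue end caps; origin at its centre, x axis along the tube (either way round). Returned tube, in the red cradle at the start, parallel to the cradle's x. Weighs 150 to 690 g, drawn anew every time and independently of the other: both may be full, both part-used, or one of each.
- tube_b: Sealed tube, 50 mm diameter, 130 mm long, silver with yellow label band and blue end caps; origin at its centre, x axis along the tube (either way round). Returned tube, in the red cradle at the start, parallel to the cradle's x. Weighs 150 to 690 g, drawn anew every time and independently of the other: both may be full, both part-used, or one of each.
- rack: Light wooden tray, fixed, 156 mm (x) by 228 mm (y), floor 8 mm above the counter, lips 18 mm high at its x ends. Origin: centre of its underside, on the counter. Four tubes lie in it along its x at y = -76.5, -25.5, 25.5, 76.5 mm, centres 33 mm above the counter, between 6 mm ribs. Upper gaps at y = -51, 0, 51 mm; two upper tubes side by side leave no finger room: use the outer gaps.
- gap1 (a point): Centre of a tube saddled in the upper gap at y = -51 mm of the wooden tray, 76 mm above the counter; axes as the tray's.
- gap2 (a point): Centre of a tube saddled in the upper gap at y = 0 mm of the wooden tray, 76 mm above the counter; axes as the tray's.
- gap3 (a point): Centre of a tube saddled in the upper gap at y = 51 mm of the wooden tray, 76 mm above the counter; axes as the tray's.
- intake: Red cradle, fixed, 156 mm (x) by 200 mm (y), floor 8 mm above the counter, lips 16 mm high at its x ends. Origin: centre of its underside. The returned tubes lie along its x at y = -60 and 60 mm, centres 33 mm above the counter, between 6 mm ribs.
- bin: Grey open bin, fixed, 166 mm (x) by 250 mm (y) outside, walls 6 mm thick and 38 mm high, floor 8 mm above the counter. Origin: centre of its underside. Two lanes along its x at y = -60 and 60 mm, between 6 mm ribs, take one tube each, centre 33 mm above the counter.
- row1: Sealed tube, 50 mm diameter, 130 mm long, silver with yellow label band and blue end caps; origin at its centre, x axis along the tube (either way round). Tube 1 of the bottom row in the wooden tray, at y = -76.5 mm of the tray at the start. Must stay.
- row2: Sealed tube, 50 mm diameter, 130 mm long, silver with yellow label band and blue end caps; origin at its centre, x axis along the tube (either way round). Tube 2 of the bottom row in the wooden tray, at y = -25.5 mm of the tray at the start. Must stay.
- row3: Sealed tube, 50 mm diameter, 130 mm long, silver with yellow label band and blue end caps; origin at its centre, x axis along the tube (either way round). Tube 3 of the bottom row in the wooden tray, at y = 25.5 mm of the tray at the start. Must stay.
- row4: Sealed tube, 50 mm diameter, 130 mm long, silver with yellow label band and blue end caps; origin at its centre, x axis along the tube (either way round). Tube 4 of the bottom row in the wooden tray, at y = 76.5 mm of the tray at the start. Must stay.
- bento: Bystander: stack of three dark red food boxes with clear lids, 104 x 134 x 102 mm; origin at the centre of its underside.
- tape: Bystander: orange ring of tape lying flat, 84 mm across, 24 mm high; origin at the centre of its underside.
- glue: Bystander: bottle with red cap, 44 mm across, 120 mm high; origin at the centre of its underside.
- pricegun_box: Bystander: small brown carton, 80 x 55 x 35 mm; origin at the centre of its underside.

How it is judged:
By the outcome, as a careful person would: the job done as asked, in the order asked, and still so for the second after the job is handed in, with the robot touching nothing.
It also fails if it takes over 58 s, if anything falls off the work surface, if the arm or the gripper's body presses on something with over 40 N, if the wrist force passes 120 N, or if a joint passes its speed limit or range.

## Robot

A 6-joint arm with a two-finger parallel gripper is mounted at the origin on the work surface. World frame = base frame: x ahead of the robot, y to its left, z up, the work surface at z = 0. Lengths are in m, angles in rad, forces in N, time in s.
With the tool pointing down it reaches from about 0.275 to 0.825 m from the base axis. Payload 4.9 kg.
Tool frame: the origin (TCP) lies at the very end of the fingers, on their centre line; the grasp point (between the pads) lies 19 mm behind it (manip.hold_point_z is the distance from the TCP to the grasp point, in m); x points along the fingers, y is the direction in which the jaws open and shut, and the axes are right-handed (so a half turn about x gives the same grasp; the last joint's range is limited). The gripper opens to 85 mm and grips with 20 to 120 N. Pads are 22 mm wide; open, the fingers measure 114 mm over their backs; the gripper's body (76 mm by 85 mm) begins 54 mm behind the grasp point. The pads swing forward as they close: fully open they stand 13 mm farther back than shut.
Start: joints at [1.114, 0.326, -0.193, 1.052, 0, 1.437], TCP at [0.174, 0.522, 0.231] pointing down, gripper open.
Joint ranges: [-2.65, 2.65], [-0.97, 1.79], [-1.3, 1.35], [-1.93, 2.1], [-1.47, 1.37], [-3.14, 3.14]. Speed limits (rad/s): [2.57, 2.57, 3.14, 3.14, 3.14, 3.14].

## Interface

Orientations are given as a 3x3 rotation matrix whose columns are the frame's x, y, z axes.
In Python, from cell import manip gives the robot as it stands. The module is installed in compiled form; this text tells all that it offers.
- The arm moves only by the tool step_arm, never from a script. Its argument "motion" is text: rows parted by semicolons, each of 7 numbers parted by spaces: the turn, a rotation vector about the tool's x, y, z in rad, then the shift along the tool's x, y, z in m, then the finger opening in m, from 0 to 0.0854. In form: wx wy wz x y z claw; .... A call has 1 to 8 rows; each row is the pose to reach, as a shift and turn from the pose commanded when the call began, along the tool's axes at that moment; what a row does not reach only later rows make up. A row lasts 1/10 s, in which the tool goes at most 50 mm and 8.59 degrees, less where a joint would pass 70% of its speed; a pose out of reach is approached as far as the arm can. A call with a gripper value outside its range is refused whole. The fingers move at their own pace and stop on an object; the grip force is fixed at half the most. Time passes only in rows, so rows that repeat a pose let the fingers close. It gives the time, the measured TCP pose, the force and the opening at its end, in the units of the state.
- manip.read_state(): the state, without advancing time (a new reading comes with each control period).
- manip.snapshot(name): name is "scene" or "top" or "wrist"; returns a dict with "img" (420x560x3 uint8, blue, green, red), "camera_matrix" (3x3 intrinsics, pixels), "origin" and "rotation" of the camera in the world. Camera axes: x right, y down, z forward; pixel columns grow to the right and rows downward; lengths in m; the calibration is good to about 2 mm. A picture is of the moment at which its call begins. There is no depth.
- manip.job_done(): hands the job in, once; it reports no verdict.
The state is a dict: "clock": time; "joint_pos": joint angles; "qd": joint speeds; "joint_efforts": joint torques, N m; "ee_pos": TCP position; "tcp_rot": TCP orientation; "contact_force": force on the tool from outside, world axes, zero at the start; "wrist_torque": the same for the moment, N m; "gripper_width": opening from 0.0 (shut) to 1.0 (fully open).
Only numpy, scipy, OpenCV 4.12 (cv2) and the standard library are available. Lean on these libraries where they do the work, as an engineer would, in place of code of your own. Each camera call takes 0.05 s, during which the arm holds its last target. There are 200 camera calls.

## Working session

There is one attempt and no reset: what is moved stays moved. The work goes in short steps, Python scripts to look and compute and a tool call to move; the robot and the scene stay as the last step left them, time stands still between calls to the robot, and variables do not carry over. Pictures are saved under pics/ and viewed, about 8 in all and at most 12, crops included, and the job is handed in when it is done.

Besides the shell and the picture viewer there is one more tool, called in YAML: its name, and indented under it one key for each argument. step_arm: Moves the arm, as the interface text tells. Its arguments: {"type":"object","properties":{"motion":{"type":"string"}},"required":["motion"]}

```bash
mkdir -p pics
python3 - <<'E'
from cell import manip
import cv2,numpy as np,pickle
np.set_printoptions(precision=4,suppress=True)
s=manip.read_state();print(s, manip.hold_point_z)
d={}
for n in("scene","top"):
    d[n]=manip.snapshot(n);cv2.imwrite(f"pics/{n}0.png",d[n]["img"]);print(n,d[n]["camera_matrix"],d[n]["origin"],d[n]["rotation"])
pickle.dump(d,open("d0.pkl","wb"))
E
```

```text
{'clock': 0.0, 'joint_pos': array([ 1.1138,  0.327 , -0.1936,  1.052 , -0.    ,  1.4366]), 'qd': array([-0.0004, -0.0003, -0.0001,  0.0013, -0.0002,  0.0016]), 'joint_efforts': array([  0.0004, -44.3392,  26.2442,   0.0155,  -0.0001,   0.    ]), 'ee_pos': array([0.1742, 0.5211, 0.2305]), 'tcp_rot': array([[-0.0008,  0.3172,  0.9484],
       [-0.0016,  0.9484, -0.3172],
       [-1.    , -0.0017, -0.0002]]), 'contact_force': array([0.3941, 0.5926, 0.9652]), 'wrist_torque': array([0.0282, 0.0172, 0.01  ]), 'gripper_width': 1.002971902997383} 0.0187
scene [[412.4721   0.     281.4714]
 [  0.     412.4721 203.3165]
 [  0.       0.       1.    ]] [1.2212 0.1214 0.7501] [[-0.2156  0.6866 -0.6943]
 [ 0.9765  0.1569 -0.1481]
 [ 0.0073 -0.7099 -0.7043]]
top [[456.3543   0.     280.9773]
 [  0.     456.3543 214.0585]
 [  0.       0.       1.    ]] [ 0.3475 -0.0172  1.2143] [[ 0.0246 -0.9826  0.1843]
 [-0.9995 -0.0202  0.0256]
 [-0.0214 -0.1849 -0.9825]]
```

View pics/top0.png

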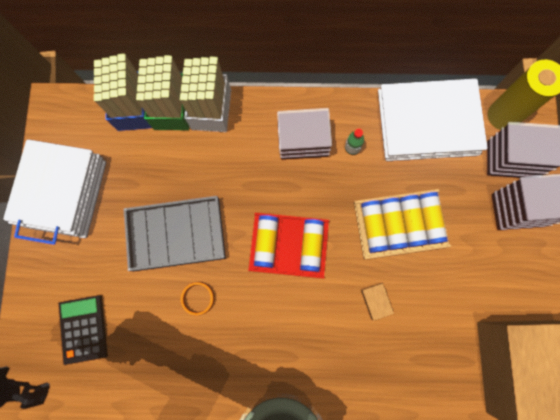

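View pics/scene0.png

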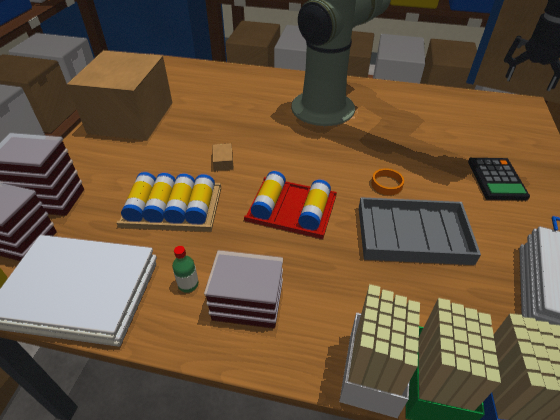

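The top view shows the bin at about (176,234), the red cradle with two tubes at (267,241) and (313,245), and the wooden tray with four tubes at (374–433,222). The scene view confirms this. The bystanders are the tape (198,298), glue (355,142), bento (305,133) and carton (378,301).

```bash
cat > h.py <<'E'
import cv2,numpy as np
np.set_printoptions(precision=4,suppress=True)
def ray(c,px,z):
    px=np.atleast_2d(px).astype(float)
    d=np.c_[px,np.ones(len(px))]@np.linalg.inv(c["camera_matrix"]).T@np.asarray(c["rotation"]).T
    o=np.asarray(c["origin"]);return (o+d*((z-o[2])/d[:,2])[:,None])[:,:2]
def mask(c,lo,hi):
    return cv2.inRange(cv2.cvtColor(c["img"],cv2.COLOR_BGR2HSV),np.array(lo),np.array(hi))
def blobs(m,amin):
    n,l,s,ce=cv2.connectedComponentsWithStats(m)
    return [(np.argwhere(l==i)[:,::-1],s[i],ce[i]) for i in range(1,n) if s[i,4]>amin]
E
python3 - <<'E'
from h import *
import pickle
d=pickle.load(open("d0.pkl","rb"))
for n in d:
    c=d[n];print(n)
    for p,s,ce in blobs(mask(c,(20,120,120),(35,255,255)),150):
        if n=="top" and not(180<ce[1]<270):continue
        w=ray(c,p,.033).astype(np.float32);r=cv2.minAreaRect(w);print(" yel",ce,s[4],w.mean(0),np.array(r[0]),np.array(r[1]),r[2])
    for p,s,ce in blobs(mask(c,(105,150,60),(125,255,255)),30):
        if n=="top" and not(180<ce[1]<280 and ce[0]>230):continue
        print(" blue",ce,s[4],ray(c,ce,.033))
c=d["top"]
m=mask(c,(0,0,40),(180,60,140));m[:190]=0;m[275:]=0;m[:,:115]=0;m[:,235:]=0
m=cv2.morphologyEx(m,cv2.MORPH_CLOSE,np.ones((5,5)))
for p,s,ce in blobs(m,1000):
    w=ray(c,p,.038).astype(np.float32);r=cv2.minAreaRect(w);print("bin",s,np.array(r[0]),np.array(r[1]),r[2]);print(cv2.boxPoints(cv2.minAreaRect(p.astype(np.float32))))
m=mask(c,(0,180,100),(8,255,255))|mask(c,(172,180,100),(180,255,255))
for p,s,ce in blobs(m,500):
    w=ray(c,p,.008).astype(np.float32);r=cv2.minAreaRect(w);print("red",s,np.array(r[0]),np.array(r[1]),r[2])
E
```

```text
scene
 yel [170.2061 191.8223] 1334 [ 0.5364 -0.3131] [ 0.5391 -0.3122] [0.076  0.2051] 8.815203666687012
 yel [270.4258 189.1032] 310 [ 0.4699 -0.068 ] [ 0.4718 -0.0682] [0.0486 0.074 ] 85.60181427001953
 yel [316.6446 198.3735] 332 [0.4773 0.0526] [0.4808 0.0519] [0.0482 0.0776] 85.27223205566406
 blue [12.2557  8.4719] 481 [[-0.4637 -1.528 ]]
 blue [472.8869   4.8643] 442 [[-1.0232  0.5796]]
 blue [277.7907 174.1395] 43 [[ 0.4089 -0.0626]]
 blue [147.5581 174.6977] 43 [[ 0.4882 -0.3978]]
 blue [167.1667 175.3333] 42 [[ 0.479  -0.3463]]
 blue [186.5581 176.2093] 43 [[ 0.4709 -0.2952]]
 blue [205.8 177. ] 40 [[ 0.4625 -0.2448]]
 blue [322.2093 182.2326] 43 [[0.4144 0.0573]]
 blue [260.8959 209.8662] 269 [[ 0.5474 -0.0732]]
 blue [163.4912 213.8735] 1138 [[ 0.6124 -0.2976]]
 blue [308.9    220.1621] 290 [[0.5551 0.0464]]
 blue [554.9048 221.9048] 63 [[0.4307 0.6178]]
 blue [494.1458 406.9375] 48 [[0.9029 0.4168]]
top
 yel [403.5412 221.2105] 1748 [ 0.5568 -0.307 ] [ 0.5566 -0.3068] [0.0603 0.2038] 9.57469367980957
 yel [265.584  240.3127] 387 [0.4987 0.052 ] [0.4986 0.0519] [0.045  0.0597] 85.65303802490234
 yel [311.6826 244.2594] 397 [ 0.491  -0.0682] [ 0.4909 -0.0682] [0.0454 0.0597] 85.76798248291016
 blue [409.2812 197.3125] 32 [[ 0.621  -0.3236]]
 blue [437.96 240.  ] 50 [[ 0.5092 -0.3943]]
 blue [418.4286 242.7959] 49 [[ 0.5008 -0.3439]]
 blue [398.5957 245.5957] 47 [[ 0.4924 -0.2927]]
 blue [378.7083 248.5   ] 48 [[ 0.4838 -0.2414]]
 blue [262.6977 263.6977] 43 [[0.4377 0.0576]]
 blue [309.2083 267.7083] 48 [[ 0.4302 -0.0626]]
bin [ 125  197  100   74 1867] [0.5118 0.2924] [0.164  0.2485] 9.0663423538208
[[121.3565 209.4383]
 [217.3867 196.4612]
 [225.6507 257.6147]
 [129.6205 270.5918]]
red [ 248  212   81   66 2314] [ 0.4922 -0.0079] [0.2012 0.1586] 85.67217254638672
```

```bash
cat >> h.py <<'E'
def plan(p0,yaw0,p1,yaw1):
    "commanded pose -> target, degrees; tool down: x=-Z, y=jaws, z=tube axis"
    a=np.radians(yaw0);d=np.array(p1)-p0
    y=np.array([-np.sin(a),np.cos(a)]);z=np.array([np.cos(a),np.sin(a)])
    print("wx %.3f  x %.4f y %.4f z %.4f"%(np.radians(yaw0-yaw1),-d[2],d[:2]@y,d[:2]@z))
E
python3 -c "
from h import *
plan([.174,.522,.231],-18.5,[.499,.052,.15],-4)"
```

```text
wx -0.253  x 0.0810 y -0.3426 z 0.4573
```

step_arm:
  motion: "-0.253 0 0 0.04 -0.3426 0.4573 0.085; -0.253 0 0 0.04 -0.3426 0.4573 0.085; -0.253 0 0 0.04 -0.3426 0.4573 0.085; -0.253 0 0 0.04 -0.3426 0.4573 0.085; -0.253 0 0 0.04 -0.3426 0.4573 0.085; -0.253 0 0 0.04 -0.3426 0.4573 0.085; -0.253 0 0 0.04 -0.3426 0.4573 0.085; -0.253 0 0 0.04 -0.3426 0.4573 0.085"

```text
clock: 0.9
ee_pos: [0.4004, 0.194, 0.2034]
tcp_rot: [[-0.0, 0.07, 0.998], [0.0, 0.998, -0.07], [-1.0, 0.0, -0.0]]
contact_force: [0.8, 1.6, 0.2]
gripper_width: 0.993
```

```bash
python3 -c "
from h import *
from cell import manip
s=manip.read_state();R=s['tcp_rot'];print(s['ee_pos'],np.degrees(np.arctan2(R[1,2],R[0,2])))
plan(s['ee_pos'],-4,[.499,.052,.15],-4)"
```

```text
[0.4004 0.194  0.2034] -3.997100082989796
wx 0.000  x 0.0534 y -0.1348 z 0.1083
```

step_arm:
  motion: "0 0 0 0.053 -0.135 0.108 0.085; 0 0 0 0.053 -0.135 0.108 0.085; 0 0 0 0.053 -0.135 0.108 0.085; 0 0 0 0.053 -0.135 0.108 0.085; 0 0 0 0.053 -0.135 0.108 0.085; 0 0 0 0.053 -0.135 0.108 0.085"

```text
clock: 1.5
ee_pos: [0.4975, 0.0533, 0.1499]
tcp_rot: [[-0.002, 0.071, 0.997], [0.001, 0.997, -0.071], [-1.0, 0.0, -0.002]]
contact_force: [-0.3, 0.2, 0.3]
gripper_width: 0.996
```

```bash
cat > w.py <<'E'
from h import *
from cell import manip
import sys
n=sys.argv[1];k=int(sys.argv[2]);F=[];M=[];T=[]
for i in range(k):
    c=manip.snapshot("wrist");s=manip.read_state();F.append(s['contact_force']);M.append(s['joint_efforts'])
    T.append(s['wrist_torque'])
F=np.array(F);print(s['clock'],s['ee_pos'],s['gripper_width']);print("F",F.mean(0),F.std(0),"eff",np.mean(M,0)[1:4],"T",np.mean(T,0))
cv2.imwrite(f"pics/{n}.png",c["img"])
R=np.asarray(s['tcp_rot']);print("cam in tool",R.T@(c["origin"]-s['ee_pos']));print(R.T@c["rotation"])
import pickle;pickle.dump(c,open(n+".pkl","wb"))
for p,st,ce in blobs(mask(c,(20,120,120),(35,255,255)),300):
    for z in(.033,):
        w=ray(c,p,z).astype(np.float32);r=cv2.minAreaRect(w);print(" yel",ce,st[4],w.mean(0),np.array(r[0]),np.array(r[1]),r[2])
E
python3 w.py w1 20
```

```text
2.5 [0.4981 0.0536 0.1505] 0.9971202762430826
F [0.1271 0.0817 0.1439] [0.6053 0.4691 0.6109] eff [-40.464   23.4216  -0.0053] T [ 0.0041 -0.0005 -0.0007]
cam in tool [-0.1442 -0.0003 -0.0691]
[[-0.0002 -0.2781  0.9605]
 [ 1.      0.0006  0.0004]
 [-0.0007  0.9605  0.2781]]
 yel [116.6463 210.9545] 4640 [ 0.4951 -0.0751] [ 0.4959 -0.0747] [0.0497 0.0676] 85.79562377929688
 yel [271.826  209.8831] 4593 [0.5029 0.0504] [0.5038 0.0504] [0.0495 0.0673] 86.0373306274414
```

View pics/w1.png

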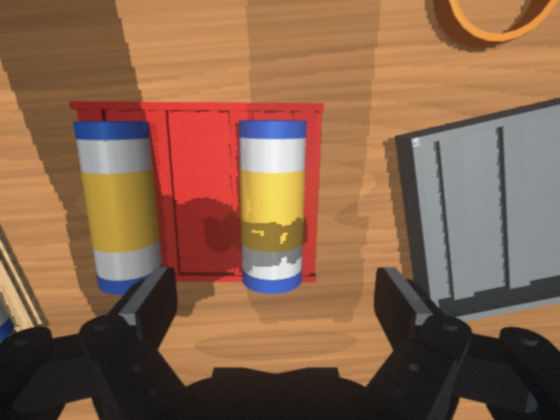

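The wrist view shows the near tube's axis at about (272,205) between the fingers, with the cradle square to the image. The tube is about 3 mm toward -y of the tool.

step_arm:
  motion: "0 0 0 0.04 -0.0025 0.001 0.085; 0 0 0 0.08 -0.0025 0.001 0.085; 0 0 0 0.11 -0.0025 0.001 0.085; 0 0 0 0.128 -0.0025 0.001 0.085; 0 0 0 0.128 -0.0025 0.001 0.06; 0 0 0 0.128 -0.0025 0.001 0.045; 0 0 0 0.128 -0.0025 0.001 0.04; 0 0 0 0.128 -0.0025 0.001 0.04"

```text
clock: 3.3
ee_pos: [0.4999, 0.0509, 0.024]
tcp_rot: [[0.002, 0.07, 0.998], [-0.0, 0.998, -0.07], [-1.0, -0.0, 0.002]]
contact_force: [-1.3, -0.4, 2.9]
gripper_width: 0.56
```

step_arm:
  motion: "0 0 0 0 0 0 0.04; 0 0 0 0 0 0 0.04; 0 0 0 -0.02 0 0 0.04; 0 0 0 -0.05 0 0 0.04; 0 0 0 -0.09 0 0 0.04; 0 0 0 -0.126 0 0 0.04; 0 0 0 -0.126 0 0 0.04; 0 0 0 -0.126 0 0 0.04"

```text
clock: 4.1
ee_pos: [0.4989, 0.0512, 0.1484]
tcp_rot: [[0.001, 0.07, 0.998], [0.0, 0.998, -0.07], [-1.0, 0.0, 0.001]]
contact_force: [-0.5, -0.4, -7.0]
gripper_width: 0.56
```

```bash
python3 w.py w2 25
```

```text
5.35 [0.4989 0.0511 0.1486] 0.5600462401079281
F [ 0.0135  0.1382 -6.6495] [0.4067 0.4445 0.505 ] eff [-44.1025  25.6264   0.0209] T [-0.003  -0.0311  0.0141]
cam in tool [-0.1442 -0.0003 -0.0691]
[[-0.0002 -0.2782  0.9605]
 [ 1.      0.0007  0.0004]
 [-0.0008  0.9605  0.2781]]
 yel [118.9033 210.3164] 4779 [ 0.4951 -0.0747] [ 0.496  -0.0745] [0.05   0.0681] 85.53082275390625
 yel [275.2735 293.2066] 15531 [0.5792 0.0454] [0.584  0.0457] [0.0994 0.152 ] 86.04240417480469
```

View pics/w2.png

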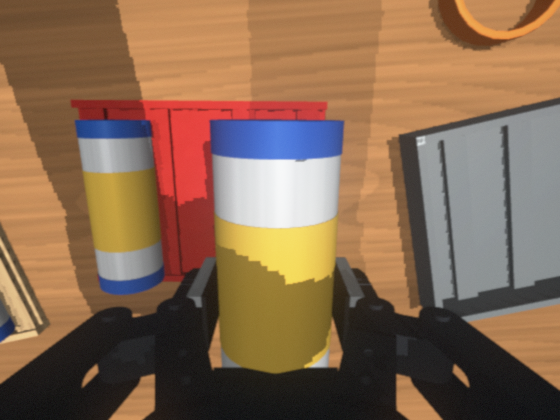

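Tube 1 is held level and weighs about 6.8 N (≈690 g), so it is full. I'm taking it above gap3.

```bash
python3 -c "
from h import *
plan([.4989,.0511,.1486],-4,[.5486,-.2567,.19],9.5)"
```

```text
wx -0.236  x -0.0414 y -0.3036 z 0.0710
```

step_arm:
  motion: "0 0 0 -0.042 -0.03 0.007 0.04; -0.05 0 0 -0.042 -0.07 0.017 0.04; -0.1 0 0 -0.042 -0.12 0.029 0.04; -0.15 0 0 -0.042 -0.17 0.041 0.04; -0.2 0 0 -0.042 -0.22 0.053 0.04; -0.236 0 0 -0.042 -0.26 0.062 0.04; -0.236 0 0 -0.042 -0.29 0.069 0.04; -0.236 0 0 -0.042 -0.3036 0.071 0.04"

```text
clock: 6.15
ee_pos: [0.5488, -0.2603, 0.1902]
tcp_rot: [[0.0, -0.162, 0.987], [-0.001, 0.987, 0.162], [-1.0, -0.001, 0.0]]
contact_force: [-0.5, 0.5, -6.8]
gripper_width: 0.563
```

step_arm:
  motion: "0 0 0 0 0 0 0.04; 0 0 0 0 0 0 0.04"

```text
clock: 6.35
ee_pos: [0.5481, -0.2559, 0.1901]
tcp_rot: [[-0.001, -0.165, 0.986], [0.002, 0.986, 0.165], [-1.0, 0.002, -0.001]]
contact_force: [-0.5, 0.4, -5.9]
gripper_width: 0.561
```

```bash
python3 w.py w3 15;  python3 -c "
from h import *
import pickle
c=pickle.load(open('w3.pkl','rb'))
for p,s,ce in blobs(mask(c,(105,150,40),(125,255,255)),60): print('blue',ce,s,ray(c,ce,.04))"
```

```text
7.1 [ 0.5486 -0.2567  0.1905] 0.5596314072745865
F [-0.0954  0.1683 -6.7505] [0.4099 0.4007 0.4389] eff [-54.602   28.3527   0.0161] T [-0.0066 -0.0146  0.0064]
cam in tool [-0.1443 -0.0006 -0.0692]
[[ 0.     -0.2782  0.9605]
 [ 1.      0.0008  0.0002]
 [-0.0008  0.9605  0.2782]]
 yel [500.4272 164.0708] 4108 [ 0.4888 -0.0623] [ 0.4895 -0.0625] [0.0526 0.0641] 85.68110656738281
 yel [132.393  196.3791] 3603 [ 0.5737 -0.3866] [ 0.5745 -0.3863] [0.0653 0.05  ] 9.81126880645752
 yel [259.6333 275.9927] 19052 [ 0.6364 -0.257 ] [ 0.6363 -0.2658] [0.2267 0.1627] 9.297789573669434
blue [536.9954  92.9009] [511  83  49  23 646] [[ 0.427  -0.0579]]
blue [123.1842 125.8158] [ 96 119  56  14 695] [[ 0.5106 -0.3946]]
blue [248.1742 136.6207] [ 156  120  159   38 4184] [[ 0.5018 -0.2886]]
blue [477.5315 232.6348] [457 223  41  19 397] [[ 0.5527 -0.0658]]
blue [135.1988 262.5117] [116 256  41  13 342] [[ 0.636 -0.378]]
blue [186.9333 262.5579] [170 256  34  14 285] [[ 0.6278 -0.3293]]
```

View pics/w3.png

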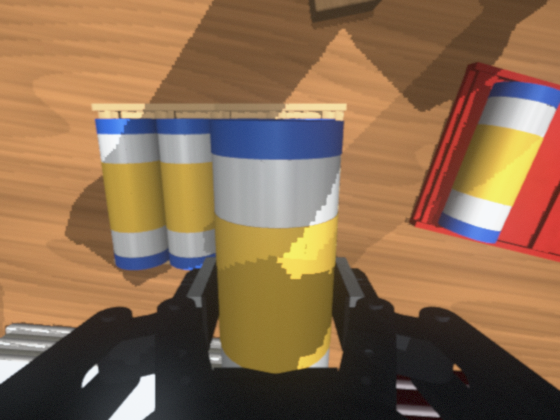

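The held tube (cols 211–344) is parallel to the row. Row1 is at col 130 and row2 at col 187, with the near tray lip running from about (94,104) to (346,104). I'll cross-check the alignment from these edges.

```bash
python3 -c "
from h import *
import pickle
c=pickle.load(open('w3.pkl','rb'));p0=np.array([.5486,-.2567]);a=np.radians(9.5)
T=np.array([[-np.sin(a),np.cos(a)],[np.cos(a),np.sin(a)]])
f=lambda px,z:print(px,z,(ray(c,px,z)-p0)@T.T)
print(c['camera_matrix'][0])
f([[94,104],[346,104]],.018)
print('held near end');f([[211,120],[344,120],[277,120]],.2265-.02*0)
print('row1 near/far cap ends, top of tube');f([[128,119],[140,268],[187,119],[191,268]],.058)
img=c['img'];print(np.argwhere(np.diff((mask(c,(105,150,40),(125,255,255))[:,276]>0).astype(int))).ravel())
cv2.imwrite('pics/w3c.png',cv2.resize(img[90:290,80:360],None,fx=2.8,fy=2.8,interpolation=cv2.INTER_CUBIC))
"
```

```text
[336.0763   0.     275.1254]
[[94, 104], [346, 104]] 0.018 [[-0.1632 -0.0785]
 [ 0.0629 -0.0788]]
held near end
[[211, 120], [344, 120], [277, 120]] 0.2265 [[-0.0206 -0.0677]
 [ 0.0207 -0.0678]
 [-0.0001 -0.0677]]
row1 near/far cap ends, top of tube
[[128, 119], [140, 268], [187, 119], [191, 268]] 0.058 [[-0.1174 -0.0661]
 [-0.1222  0.0633]
 [-0.0706 -0.0661]
 [-0.0763  0.0632]]
[121 157]
```

View pics/w3c.png

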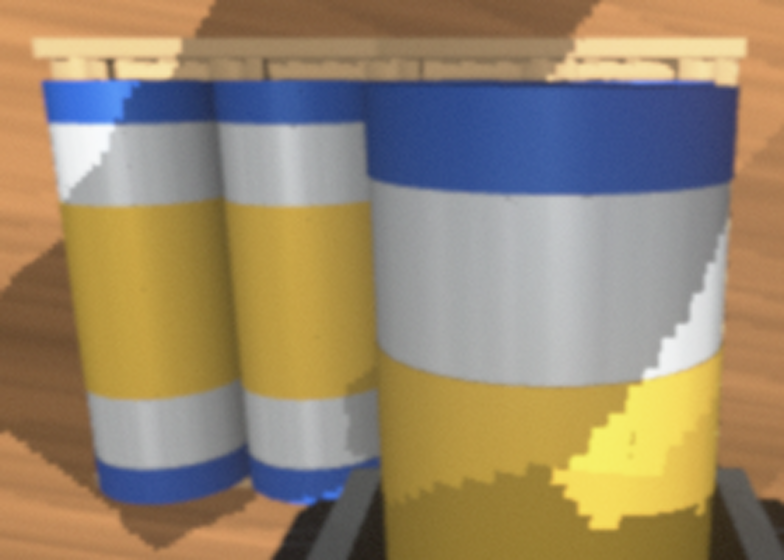

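The tray is square to the tool within 0.1°. Lateral offset is within about 1 mm, and the held tube needs about +1.5 mm along its axis. Descending.

step_arm:
  motion: "0 0 0 0.03 0 0.0015 0.04; 0 0 0 0.06 0 0.0015 0.04; 0 0 0 0.085 0 0.0015 0.04; 0 0 0 0.1 0 0.0015 0.04; 0 0 0 0.11 0 0.0015 0.04; 0 0 0 0.116 0 0.0015 0.04; 0 0 0 0.118 0 0.0015 0.04; 0 0 0 0.118 0 0.0015 0.04"

```text
clock: 7.9
ee_pos: [0.5505, -0.2567, 0.0731]
tcp_rot: [[0.001, -0.165, 0.986], [-0.001, 0.986, 0.165], [-1.0, -0.001, 0.001]]
contact_force: [0.1, -0.5, -6.2]
gripper_width: 0.557
```

step_arm:
  motion: "0 0 0 0.001 0 0 0.04; 0 0 0 0.002 0 0 0.04; 0 0 0 0.003 0 0 0.04; 0 0 0 0.003 0 0 0.04"

```text
clock: 8.3
ee_pos: [0.55, -0.2564, 0.0696]
tcp_rot: [[0.0, -0.165, 0.986], [-0.0, 0.986, 0.165], [-1.0, -0.0, 0.0]]
contact_force: [-0.1, -0.5, -6.6]
gripper_width: 0.562
```

step_arm:
  motion: "0 0 0 0.0007 0 0 0.04; 0 0 0 0.0014 0 0 0.04; 0 0 0 0.002 0 0 0.04; 0 0 0 0.002 0 0 0.04"

```text
clock: 8.7
ee_pos: [0.5501, -0.2564, 0.0675]
tcp_rot: [[-0.0, -0.165, 0.986], [0.0, 0.986, 0.165], [-1.0, 0.0, -0.0]]
contact_force: [-0.8, 0.3, -6.7]
gripper_width: 0.562
```

step_arm:
  motion: "0 0 0 0.0005 0 0 0.04; 0 0 0 0.001 0 0 0.04; 0 0 0 0.001 0 0 0.04; 0 0 0 0.001 0 0 0.04"

```text
clock: 9.1
ee_pos: [0.5501, -0.2566, 0.0672]
tcp_rot: [[0.0, -0.165, 0.986], [-0.0, 0.986, 0.165], [-1.0, -0.0, 0.0]]
contact_force: [-3.9, 2.4, 2.0]
gripper_width: 0.56
```

step_arm:
  motion: "0 0 0 -0.0003 0.0005 0 0.04; 0 0 0 -0.0003 0.0005 0 0.04; 0 0 0 -0.0003 0.0005 0 0.04"

```text
clock: 9.4
ee_pos: [0.5501, -0.2562, 0.0672]
tcp_rot: [[0.0, -0.165, 0.986], [-0.001, 0.986, 0.165], [-1.0, -0.001, 0.0]]
contact_force: [-2.2, 0.1, 1.8]
gripper_width: 0.561
```

step_arm:
  motion: "0 0 0 0 0 0 0.05; 0 0 0 0 0 0 0.053; 0 0 0 0 0 0 0.058; 0 0 0 0 0 0 0.064; 0 0 0 0 0 0 0.066; 0 0 0 -0.01 0 0 0.066; 0 0 0 -0.03 0 0 0.066; 0 0 0 -0.06 0 0 0.066"

```text
clock: 10.2
ee_pos: [0.5489, -0.2553, 0.1267]
tcp_rot: [[-0.003, -0.165, 0.986], [0.002, 0.986, 0.165], [-1.0, 0.002, -0.002]]
contact_force: [0.5, -0.2, 0.9]
gripper_width: 0.775
```

step_arm:
  motion: "0 0 0 -0.03 0 0 0.08; 0 0 0 -0.06 0 0 0.08; 0 0 0 -0.06 0 0 0.08"

```text
clock: 10.5
ee_pos: [0.5526, -0.2575, 0.1925]
tcp_rot: [[0.008, -0.165, 0.986], [-0.005, 0.986, 0.166], [-1.0, -0.006, 0.007]]
contact_force: [0.7, -0.7, 0.6]
gripper_width: 0.933
```

```bash
python3 w.py w4 4
python3 - <<'E'
from h import *
from cell import manip
c=manip.snapshot("top");cv2.imwrite("pics/c4.png",np.vstack([cv2.resize(c["img"][170:280,340:470],None,fx=4,fy=4),])[:440,:520])
E
python3 -c "
import cv2,numpy as np
a=cv2.imread('pics/c4.png');b=cv2.imread('pics/w4.png');b=cv2.resize(b,(280,210));o=np.zeros((440,800,3),np.uint8);o[:,:520]=a;o[:210,520:]=b;cv2.imwrite('pics/m4.png',o)"
```

```text
10.7 [ 0.5494 -0.2556  0.1861] 0.9369548110088292
F [-0.102   0.2199  0.2188] [0.3663 0.2889 0.4904] eff [-52.2394  26.7799   0.0667] T [ 0.0061  0.0203 -0.0059]
cam in tool [-0.1449 -0.0008 -0.069 ]
[[ 0.001  -0.2792  0.9602]
 [ 1.      0.0011 -0.0007]
 [-0.0008  0.9602  0.2792]]
 yel [503.7546 163.3351] 4071 [ 0.4888 -0.0613] [ 0.4895 -0.0615] [0.0505 0.0645] 85.60671997070312
 yel [128.1988 196.0483] 3496 [ 0.5741 -0.388 ] [ 0.5747 -0.3878] [0.0654 0.0471] 9.865118980407715
 yel [186.5914 195.4618] 3478 [ 0.5647 -0.3357] [ 0.5658 -0.3349] [0.0655 0.0478] 9.567075729370117
 yel [275.1393 203.9231] 7984 [ 0.5593 -0.2548] [ 0.5629 -0.254 ] [0.0868 0.1024] 9.567058563232422
```

View pics/m4.png

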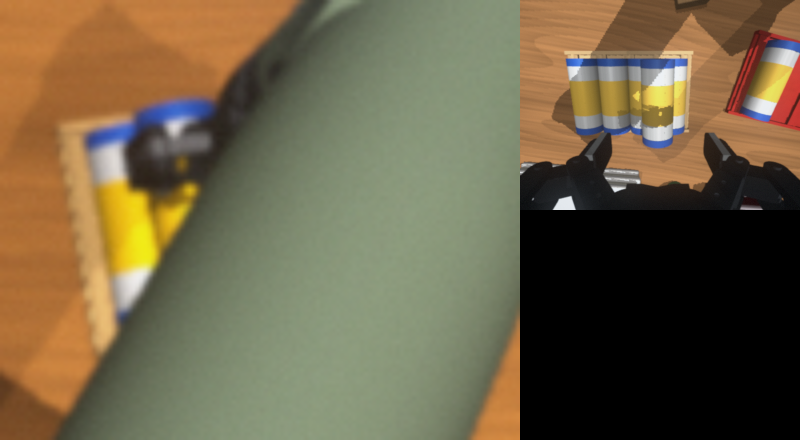

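The wrist inset shows the tube saddled squarely over row3/row4, with the bottom row in place. Now the second tube.

```bash
python3 -c "
from h import *
plan([.5495,-.256,.187],9.5,[.4912,-.0688,.15],-4)"
```

```text
wx 0.236  x 0.0370 y 0.1943 z -0.0266
```

step_arm:
  motion: "0.05 0 0 0 0.035 -0.005 0.085; 0.12 0 0 0 0.08 -0.011 0.085; 0.18 0 0 0.005 0.13 -0.018 0.085; 0.236 0 0 0.02 0.17 -0.0235 0.085; 0.236 0 0 0.037 0.1943 -0.0266 0.085; 0.236 0 0 0.037 0.1943 -0.0266 0.085; 0.236 0 0 0.037 0.1943 -0.0266 0.085; 0.236 0 0 0.037 0.1943 -0.0266 0.085"

```text
clock: 11.55
ee_pos: [0.4925, -0.0697, 0.1501]
tcp_rot: [[0.001, 0.071, 0.998], [-0.001, 0.998, -0.071], [-1.0, -0.001, 0.001]]
contact_force: [-0.1, -0.7, 0.2]
gripper_width: 0.995
```

```bash
python3 w.py w5 14
```

```text
12.25 [ 0.4916 -0.0687  0.1499] 0.9924851898598608
F [-0.1892  0.174   0.1014] [0.4379 0.3379 0.4503] eff [-40.1161  23.3297  -0.    ] T [-0.0128  0.0043  0.    ]
cam in tool [-0.1442 -0.0004 -0.0691]
[[-0.0002 -0.2782  0.9605]
 [ 1.      0.0006  0.0004]
 [-0.0007  0.9605  0.2782]]
 yel [274.8498 208.5328] 4673 [ 0.4952 -0.0695] [ 0.4964 -0.0695] [0.0494 0.0671] 86.04351806640625
 yel [ 84.6709 282.8855] 3503 [ 0.5502 -0.2374] [ 0.5522 -0.2364] [0.0697 0.0475] 9.667282104492188
 yel [ 21.893  307.1643] 2300 [ 0.5696 -0.298 ] [ 0.5693 -0.3009] [0.0539 0.0683] 89.99739074707031
```

step_arm:
  motion: "0 0 0 0.04 -0.0007 0 0.085; 0 0 0 0.08 -0.0007 0 0.085; 0 0 0 0.11 -0.0007 0 0.085; 0 0 0 0.128 -0.0007 0 0.085; 0 0 0 0.128 -0.0007 0 0.06; 0 0 0 0.128 -0.0007 0 0.045; 0 0 0 0.128 -0.0007 0 0.04; 0 0 0 0.128 -0.0007 0 0.04"

```text
clock: 13.05
ee_pos: [0.4927, -0.0694, 0.0233]
tcp_rot: [[0.003, 0.07, 0.998], [-0.0, 0.998, -0.07], [-1.0, 0.0, 0.003]]
contact_force: [0.2, 1.8, 2.9]
gripper_width: 0.561
```

step_arm:
  motion: "0 0 0 0 0 0 0.04; 0 0 0 0 0 0 0.04; 0 0 0 -0.02 0 0 0.04; 0 0 0 -0.05 0 0 0.04; 0 0 0 -0.09 0 0 0.04; 0 0 0 -0.126 0 0 0.04; 0 0 0 -0.126 0 0 0.04; 0 0 0 -0.126 0 0 0.04"

```text
clock: 13.85
ee_pos: [0.492, -0.0697, 0.1485]
tcp_rot: [[0.002, 0.07, 0.998], [-0.001, 0.998, -0.07], [-1.0, -0.001, 0.002]]
contact_force: [-1.2, -0.0, -4.2]
gripper_width: 0.561
```

```bash
python3 w.py w6 25;python3 -c "
from h import *
for t,y in(('gap1',9.5),('bin',9.07)):
  a=np.radians(y)
  p=np.array([.5586,-.3071])+[.051*np.sin(a),-.051*np.cos(a)] if t=='gap1' else np.array([.5118,.2924])-.06*np.array([-np.sin(a),np.cos(a)])
  print(t,p);plan([.4912,-.0694,.148],-4,[*p,.19 if t=='gap1' else .148],y)"
```

```text
15.1 [ 0.4916 -0.0695  0.1479] 0.5670518217572338
F [ 0.0601  0.1202 -2.6555] [0.4469 0.4856 0.4387] eff [-41.6683  24.2437   0.0093] T [-0.004  -0.0096 -0.0091]
cam in tool [-0.1442 -0.0003 -0.0691]
[[-0.0002 -0.2781  0.9605]
 [ 1.      0.0007  0.0004]
 [-0.0008  0.9605  0.2781]]
 yel [274.8806 293.4922] 15835 [ 0.5717 -0.0754] [ 0.576  -0.0757] [0.1004 0.152 ] 85.41268920898438
 yel [ 83.8996 282.7386] 3436 [ 0.549  -0.2374] [ 0.5517 -0.2365] [0.0687 0.0475] 9.510807037353516
 yel [ 22.6181 325.0716] 3894 [ 0.5866 -0.3014] [ 0.5868 -0.2958] [0.0501 0.1114] 73.21803283691406
gap1 [ 0.567  -0.3574]
wx -0.236  x -0.0420 y -0.2820 z 0.0957
bin [0.5213 0.2332]
wx -0.228  x -0.0000 y 0.3039 z 0.0089
```

Tube 2 weighs about 2.76 N (≈280 g), so it is part-used. Taking it to the bin's near lane.

step_arm:
  motion: "0 0 0 -0.01 0.03 0.001 0.04; -0.05 0 0 -0.01 0.07 0.002 0.04; -0.1 0 0 -0.01 0.12 0.0035 0.04; -0.15 0 0 -0.01 0.17 0.005 0.04; -0.2 0 0 -0.01 0.22 0.0065 0.04; -0.228 0 0 -0.01 0.26 0.008 0.04; -0.228 0 0 -0.01 0.29 0.009 0.04; -0.228 0 0 -0.01 0.304 0.009 0.04"

```text
clock: 15.9
ee_pos: [0.5217, 0.236, 0.1578]
tcp_rot: [[0.0, -0.161, 0.987], [0.001, 0.987, 0.161], [-1.0, 0.001, 0.0]]
contact_force: [0.7, -0.1, -2.5]
gripper_width: 0.564
```

step_arm:
  motion: "0 0 0 0 0 0 0.04; 0 0 0 0 0 0 0.04"

```text
clock: 16.1
ee_pos: [0.5215, 0.2324, 0.1576]
tcp_rot: [[-0.001, -0.157, 0.988], [-0.001, 0.988, 0.157], [-1.0, -0.001, -0.001]]
contact_force: [0.4, -0.2, -3.2]
gripper_width: 0.561
```

```bash
python3 w.py w7 6
```

```text
16.4 [0.5219 0.2322 0.158 ] 0.5627634556422225
F [-0.1223 -0.071  -3.125 ] [0.4287 0.451  0.3782] eff [-49.14    25.5683   0.0106] T [-0.0322 -0.0055 -0.0251]
cam in tool [-0.1442 -0.0008 -0.0693]
[[ 0.     -0.278   0.9606]
 [ 1.      0.0005  0.0001]
 [-0.0005  0.9606  0.278 ]]
 yel [275.4165 293.3273] 15444 [0.6068 0.2451] [0.6107 0.2466] [0.1587 0.1028] 9.397902488708496
```

View pics/w7.png

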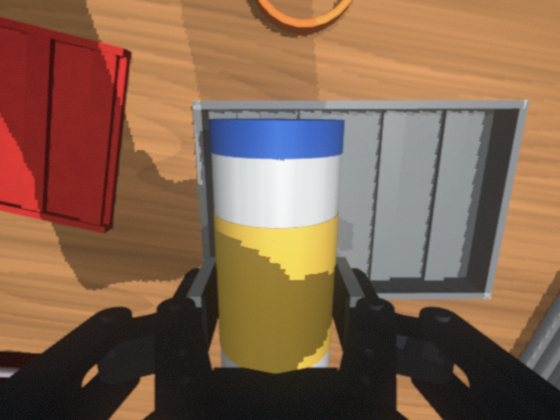

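The bin rim's near corners are at (194,102) and (526,101), with a far corner at (490,297); it is square to the tool.

```bash
python3 -c "
from h import *
import pickle
c=pickle.load(open('w7.pkl','rb'));p0=np.array([.5217,.2323]);a=np.radians(9.07)
T=np.array([[-np.sin(a),np.cos(a)],[np.cos(a),np.sin(a)]])
print((ray(c,[[194,101],[526,100],[490,299]],.038)-p0)@T.T)"
```

```text
[[-0.0614 -0.0792]
 [ 0.1864 -0.0797]
 [ 0.189   0.0874]]
```

step_arm:
  motion: "0 0 0 0.03 0.002 0.005 0.04; 0 0 0 0.06 0.002 0.005 0.04; 0 0 0 0.09 0.002 0.005 0.04; 0 0 0 0.11 0.002 0.005 0.04; 0 0 0 0.122 0.002 0.005 0.04; 0 0 0 0.128 0.002 0.005 0.04; 0 0 0 0.13 0.002 0.005 0.04; 0 0 0 0.13 0.002 0.005 0.04"

```text
clock: 17.2
ee_pos: [0.5271, 0.2361, 0.0286]
tcp_rot: [[0.001, -0.157, 0.988], [0.0, 0.988, 0.157], [-1.0, 0.0, 0.001]]
contact_force: [0.4, -0.0, -2.3]
gripper_width: 0.561
```

step_arm:
  motion: "0 0 0 0.0007 0 0 0.04; 0 0 0 0.0014 0 0 0.04; 0 0 0 0.002 0 0 0.04; 0 0 0 0.002 0 0 0.04"

```text
clock: 17.6
ee_pos: [0.5264, 0.236, 0.0261]
tcp_rot: [[0.0, -0.158, 0.988], [0.0, 0.988, 0.158], [-1.0, 0.0, 0.0]]
contact_force: [0.5, 0.3, -2.9]
gripper_width: 0.56
```

step_arm:
  motion: "0 0 0 0.0006 0 0 0.04; 0 0 0 0.0012 0 0 0.04; 0 0 0 0.0018 0 0 0.04; 0 0 0 0.0018 0 0 0.04"

```text
clock: 18.0
ee_pos: [0.5263, 0.2359, 0.0239]
tcp_rot: [[-0.0, -0.158, 0.988], [-0.0, 0.988, 0.158], [-1.0, -0.0, -0.0]]
contact_force: [-0.1, -0.7, -3.1]
gripper_width: 0.559
```

step_arm:
  motion: "0 0 0 0.0005 0 0 0.04; 0 0 0 0.001 0 0 0.04; 0 0 0 0.001 0 0 0.04"

```text
clock: 18.3
ee_pos: [0.5264, 0.236, 0.0233]
tcp_rot: [[0.0, -0.158, 0.988], [0.0, 0.988, 0.158], [-1.0, 0.0, 0.0]]
contact_force: [-0.2, -0.0, 0.7]
gripper_width: 0.561
```

Contact is clean with no side force. Releasing and retreating.

step_arm:
  motion: "0 0 0 0 0 0 0.05; 0 0 0 0 0 0 0.053; 0 0 0 0 0 0 0.058; 0 0 0 0 0 0 0.064; 0 0 0 0 0 0 0.064; 0 0 0 -0.01 0 0 0.064; 0 0 0 -0.03 0 0 0.064; 0 0 0 -0.06 0 0 0.064"

```text
clock: 19.1
ee_pos: [0.5251, 0.2355, 0.0829]
tcp_rot: [[-0.003, -0.157, 0.988], [-0.001, 0.988, 0.157], [-1.0, -0.0, -0.003]]
contact_force: [1.2, 0.1, 0.1]
gripper_width: 0.75
```

step_arm:
  motion: "0 0 0 -0.05 0 -0.02 0.064; 0 0 0 -0.1 0 -0.06 0.08; 0 0 0 -0.13 0 -0.1 0.08; 0 0 0 -0.14 0.03 -0.14 0.08; 0 0 0 -0.14 0.06 -0.16 0.08; 0 0 0 -0.14 0.06 -0.16 0.08; 0 0 0 -0.14 0.06 -0.16 0.08; 0 0 0 -0.14 0.06 -0.16 0.08"

```text
clock: 19.9
ee_pos: [0.3597, 0.2698, 0.2233]
tcp_rot: [[0.001, -0.157, 0.988], [-0.0, 0.988, 0.157], [-1.0, -0.0, 0.001]]
contact_force: [0.2, 0.3, -0.3]
gripper_width: 0.935
```

Run:
```python
from h import *
from cell import manip
c=manip.snapshot("top");cv2.imwrite("pics/top9.png",c["img"]);s=manip.snapshot("scene")
print(manip.read_state()['clock'],manip.read_state()['contact_force'])
for p,st,ce in blobs(mask(c,(20,120,120),(35,255,255)),150):
    if 180<ce[1]<280: w=ray(c,p,.033).astype(np.float32);r=cv2.minAreaRect(w);print(ce,st[4],np.array(r[0]),np.array(r[1]),r[2])
for p,st,ce in blobs(mask(c,(105,150,60),(125,255,255)),20):
    if 180<ce[1]<280: print(" blue",ce,st[4],ray(c,ce,.033))
a=cv2.resize(c["img"][170:290,100:470],(800,260));b=cv2.resize(s["img"][140:270,100:490],(800,267))
cv2.imwrite("pics/m9.png",np.vstack([a,b]))
```

```text
20.0 [-0.7275  0.2254  0.356 ]
[403.2229 220.5553] 1763 [ 0.5607 -0.3061] [0.0686 0.2039] 9.754886627197266
[195.309  228.4088] 411 [0.5265 0.2377] [0.0601 0.0498] 5.356451511383057
 blue [428.2414 194.4828] 29 [[ 0.6297 -0.3735]]
 blue [383.5429 197.3143] 35 [[ 0.6197 -0.2561]]
 blue [409.6667 197.2333] 30 [[ 0.6213 -0.3246]]
 blue [192.2708 205.6458] 48 [[0.587  0.2497]]
 blue [ 35.49 235.69] 100 [[0.4977 0.6607]]
 blue [437.8776 239.9796] 49 [[ 0.5093 -0.3941]]
 blue [418.5833 242.75  ] 48 [[ 0.501  -0.3443]]
 blue [394.6267 244.8667] 75 [[ 0.4941 -0.2825]]
 blue [376.697  248.7576] 33 [[ 0.483  -0.2362]]
 blue [197.2154 251.8769] 65 [[0.4645 0.2293]]
```

View pics/m9.png

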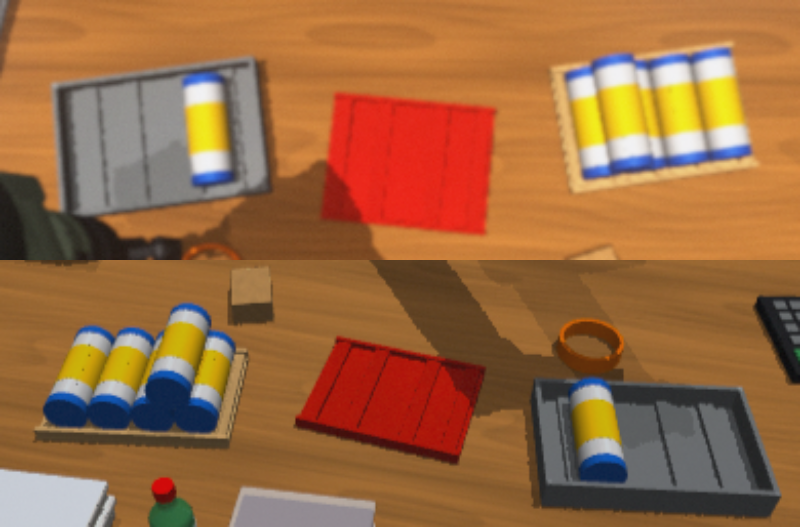

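The full tube sits saddled in gap3, the other lies in the bin lane, and the bottom row's end caps are unchanged. The arm is clear.

```bash
python3 -c "
from cell import manip
print(manip.job_done())"
```

```text
the job is handed in; nothing more can be done
None
```

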